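Bench-test a rail module by hand

TASK

Pull the timer module, the one with the round dial on top, up out of its sprung clips and leave the other two modules clipped on the rail. Set it in the test nest, foot down and contact end to the fence, and with one diagonal push press it flush onto the bed and flush against the fence, so that all four sprung contact pins are fully in. The test runs while you press: finish while still holding it pressed there, and do not let go.

Things in the scene. Friction and masses are not known exactly. Their poses are not given: they have to be found in the camera images.
- timer_module: Module to test: grey plastic, 22 mm wide (y), 52 long (x), 48 high, about 150 g. A black dial, 13 mm across, stands 8 mm above its top, 10 mm from the middle towards +x. Origin: centre of the underside; z up, x to the contact end, the flat end with two brass strips. The opposite 12 mm of the length is a step 34 mm high with two screws. A 5 mm bead runs along each end of the foot.
- timer_grip (a point): Point in the middle of the timer module, 35 mm above its underside; module axes. The side faces (y = +-11 mm) are flat and parallel from 12 mm above the underside up: a good place to grip across them.
- contact_face (a point): Middle of the timer module's flat contact end: 26 mm along +x from its origin, 26 mm up; module axes. The foot bead below is flush with this end.
- relay_module: Neighbour on the rail, same housing, with a pale block 30 x 18 mm standing 14 mm above its top instead of a dial. Stays clipped in. Origin and axes as for the timer module.
- terminal_module: Neighbour on the rail, same housing, with a plain flat top with six small screws and no dial. Stays clipped in. Origin and axes as for the timer module.
- rail: Fixed steel rail, 214 mm long (y), top 46 mm wide and 25 mm above the worktop. Origin: centre of the underside. Stations at y = -70, 0, +70 mm; which module stands where varies. Each stands upright on the rail top, contact end to the rail's +x, between two spring clips (x = +-28 mm, 43 mm high) that snap over the foot beads. 8 to 10 N straight up frees it; it is clear after 12 mm.
- nest: Fixed steel test nest, base 124 (x) x 84 mm (y), top 12 mm above the worktop. Origin: centre of its underside; z up, x towards the fence. A seated module has parallel axes and its origin at nest (-6, 0, 16) mm. Two guide cheeks beside the bed leave 28 mm (y = +-14), x = -27 to +7 mm, tops 24 mm above the worktop, with a flared mouth at the -x end reaching x = -34.
- bed: Black flat bed of the nest, smooth slippery plastic, 26 mm wide, x = -48 to +20 mm of the nest, top 16 mm above the worktop. Origin and axes: those of the nest.
- fence: Black facing of the nest's upright fence: flat face at nest x = +20 mm looking to -x, 44 mm wide, from the bed up to 50 mm above the worktop. Origin and axes: those of the nest.
- bed_pin_front (a joint): Sprung brass contact pin in the bed at nest (-19, 0) mm, 3 mm proud of it. Value: how far it is pushed in, m; 0 = out, 0.003 = all in, flush with the bed. 1.5 N to start, 2.5 N at flush. With a module seated it reads about 0.0026.
- bed_pin_back (a joint): Second bed pin, at nest (+7, 0) mm; same values. The two bear the module's weight, so it stands 3 mm off the bed until pressed.
- fence_pin_left (a joint): Sprung brass contact pin in the fence, at nest y = +6 mm, 42 mm above the worktop, 3 mm proud of the face towards -x. Value: how far it is pushed in, m; 0.003 = all in, flush with the face. 1 N to start, 2 N at flush. With a module seated it reads about 0.0026.
- fence_pin_right (a joint): Second fence pin, at nest y = -6 mm; same values. Seating takes some 4 N down beyond the weight and 4 N towards the fence; friction on the bed takes a share of the push to the fence, so push harder that way than down: some 14 N towards the fence with 8 N down holds it firmly.
- tower_foot (a point): Fixed point on the worktop at the middle of the near foot edge of a tall servo tower, which stands between the rail and the nest: 0.2 m wide along world y, up to 0.4 m high, reaching 0.2 m away from the robot from here. Carry the module round on the robot's side of it. The lower things there (vice, boxes, control box) are under 0.1 m high.
Not all that is in view belongs to the job. What is shaped like the timer_module but orange is not meant.

How it is judged:
By the outcome, as a careful person would: the job done as asked, in the order asked, and still so for the second after the job is handed in, while the arm keeps its last pose, push and grip.
It also fails if it takes over 45 s, if anything falls off the work surface, if the arm or the gripper's body presses on something with over 40 N, if the wrist force passes 120 N, or if a joint passes its speed limit or range.

ROBOT

A 6-joint arm with a two-finger parallel gripper is mounted at the origin on a cart in front of the work surface, level with it; the furniture and walls round the work are solid. World frame = base frame: x ahead of the robot, y to its left, z up, the work surface at z = 0. Lengths are in m, angles in degrees, forces in N, time in s.
With the tool pointing down it reaches from about 0.275 to 1 m from the base axis. Payload 8.4 kg.
Tool frame: the origin (TCP) lies at the centre of the arm's flange, where the gripper is bolted on; the fingertips stand 173 mm ahead of it and the grasp point (between the pads) lies 155 mm ahead of it (arm.tip_extent is the z of the fingertips in the tool frame, in m); z points along the fingers, y is the line along which they close (so a half turn about z gives the same grasp; the last joint's range is limited). The gripper opens to 85 mm and grips with 20 to 120 N. Pads are 22 mm wide; open, the fingers measure 114 mm over their backs; the gripper's body (76 mm by 85 mm) begins 54 mm behind the grasp point. The pads swing forward as they close: fully open they stand 13 mm farther back than shut.
Start: joints at [-70.726, 20.225, 93.587, -0, 66.188, -0.138], TCP at [0.208, -0.589, 0.405] pointing down, gripper open.
Joint ranges: [-150.9, 150.9], [-52.94, 120.26], [3.33, 152.33], [-74.26, 254.26], [0, 154.13], [-172.89, 172.89]. Speed limits (degrees/s): [127.2, 127.2, 159.86, 180, 180, 180].

INTERFACE

Orientations are given as a 3x3 rotation matrix whose columns are the frame's x, y, z axes.
In Python, from plant import arm gives the robot as it stands. The module is installed in compiled form; this text tells all that it offers.
- The arm moves only by the tool servo_tool, never from a script. Its argument "deltas" is a list that holds one entry, the list of rows, each a list of 6 numbers: the shift along the world's x, y, z in m, then the turn, a rotation vector about the world's x, y, z in units of 5 degrees (1.0 is 5 degrees). In form: [[[x, y, z, ax, ay, az], ...]]. A call has 1 to 20 rows; each row shifts and turns the commanded pose from where the row before left it; what a row does not reach is not made up. A row lasts 1/8 s, in which the tool goes at most 62.5 mm and 10.7 degrees, less where a joint would pass 70% of its speed; a pose out of reach is approached as far as the arm can. A call is refused whole if a number of a shift passes 0.0625 or a number of a turn 1, either way. A call with a gripper value outside its range is refused whole. "claw" is the finger opening in m, from 0 to 0.0854, set as the call begins (left out, the last holds). The fingers move at their own pace and stop on an object; the grip force is fixed at half the most. Time passes only in rows, so rows that do not move let the fingers close. It gives the time, the measured TCP pose, the force, the opening and the grip force at its end, in the units of the state.
- arm.observe(): the state, without advancing time (a new reading comes with each control period).
- arm.get_image(name): name is "side" or "top"; returns a dict with "image" (400x640x3 uint8, red, green, blue), "range_z" (400x640 float32, m along the optical axis (not along the pixel's ray), 0 where there is no reading), "K" (3x3 intrinsics, pixels), "pose" (4x4, takes a point from camera to world coordinates). Camera axes: x right, y down, z forward; pixel columns grow to the right and rows downward; lengths in m; the calibration is good to about 2 mm. A picture is of the moment at which its call begins.
- arm.job_done(): hands the job in; it is judged then, once.
The state is a dict: "clock": time; "joint_positions": joint angles; "joint_velocities": joint speeds; "joint_torque": joint torques, N m; "eef_pos": TCP position; "ee_rot": TCP orientation; "wrist_force": force on the tool from outside, world axes, zero at the start; "moment": the same for the moment, N m; "opening": finger opening in m; "finger_force": force on a finger pad.
Only numpy, scipy, OpenCV 4.12 (cv2) and the standard library are available. Lean on these libraries where they do the work, as an engineer would, in place of code of your own. Each camera call takes 0.05 s, during which the arm holds its last target. There are 200 camera calls.

## Working session

There is one attempt and no reset: what is moved stays moved. The work goes in short steps, Python scripts to look and compute and a tool call to move; the robot and the scene stay as the last step left them, time stands still between calls to the robot, and variables do not carry over. Pictures are saved under pics/ and viewed, at most 10 in all, crops included, and the job is handed in when it is done.

Besides the shell and the picture viewer there is one more tool, called after ">>>" by a JSON object that holds its "op" and its "data", one argument or row to a line. servo_tool: Moves the arm, as the interface text tells. Its arguments: {"type":"object","properties":{"deltas":{"type":"array"},"claw":{"type":"number"}},"required":["deltas"]}

```bash
mkdir -p pics
cat > h.py <<'E'
import numpy as np, cv2
from plant import arm
def shot(n,f=None):
    d=arm.get_image(n)
    np.savez('last_%s.npz'%n,**d)
    if f: cv2.imwrite('pics/'+f,d['image'][:,:,::-1])
    return d
def load(n): return dict(np.load('last_%s.npz'%n))
def cloud(d):
    z=d['range_z'];v,u=np.mgrid[:400,:640];K=d['K']
    p=np.stack([(u-K[0,2])/K[0,0]*z,(v-K[1,2])/K[1,1]*z,z],-1)
    w=p@d['pose'][:3,:3].T+d['pose'][:3,3]; w[z==0]=np.nan
    return w
def ray(d,u,v,h):
    K=d['K'];r=d['pose'][:3,:3]@np.array([(u-K[0,2])/K[0,0],(v-K[1,2])/K[1,1],1.]);c=d['pose'][:3,3]
    return c+r*(h-c[2])/r[2]
E
python3 - <<'E'
from h import *
for n in('top','side'):
    d=shot(n,n+'1.png');print(n,d['K'].round(1).tolist(),d['pose'].round(3).tolist())
s=arm.observe();print(s)
E
```

```text
top [[471.4, 0.0, 311.0], [0.0, 471.4, 193.4], [0.0, 0.0, 1.0]] [[-0.008, -0.988, 0.155, 0.362], [-1.0, 0.007, -0.01, 0.08], [0.009, -0.155, -0.988, 1.309], [0.0, 0.0, 0.0, 1.0]]
side [[376.1, 0.0, 317.3], [0.0, 376.1, 201.3], [0.0, 0.0, 1.0]] [[0.999, -0.021, 0.028, 0.524], [-0.035, -0.58, 0.814, -0.629], [-0.001, -0.814, -0.58, 0.567], [0.0, 0.0, 0.0, 1.0]]
{'clock': 0.1, 'joint_positions': array([-7.07280237e+01,  2.02585392e+01,  9.36261266e+01, -1.87380209e-03,
        6.61887597e+01, -1.35374873e-01]), 'joint_velocities': array([ 0.02194838, -0.08839673, -0.15105525, -0.03578295,  0.04846208,
       -0.03311567]), 'joint_torque': array([-3.80449865e-04, -6.06355619e+01, -3.42817461e+01, -2.09575574e-04,
        3.85384497e-03,  6.66762560e-06]), 'eef_pos': array([ 0.20761967, -0.58927021,  0.4040266 ]), 'ee_rot': array([[ 9.43175633e-01,  3.32294329e-01, -4.51211986e-04],
       [ 3.32294635e-01, -9.43174870e-01,  1.19982925e-03],
       [-2.68753501e-05, -1.28158504e-03, -9.99999178e-01]]), 'wrist_force': array([-0.63392309,  0.05071153, -0.51320714]), 'moment': array([-0.00318687,  0.01406003, -0.02043548]), 'finger_force': 0.0, 'opening': 0.08547776497897075}
```

View pics/top1.png

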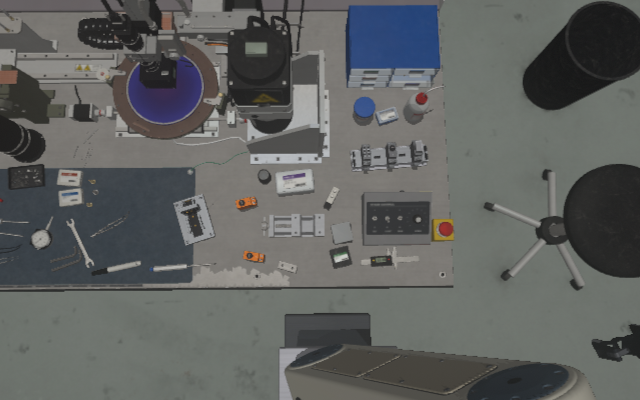

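View pics/side1.png

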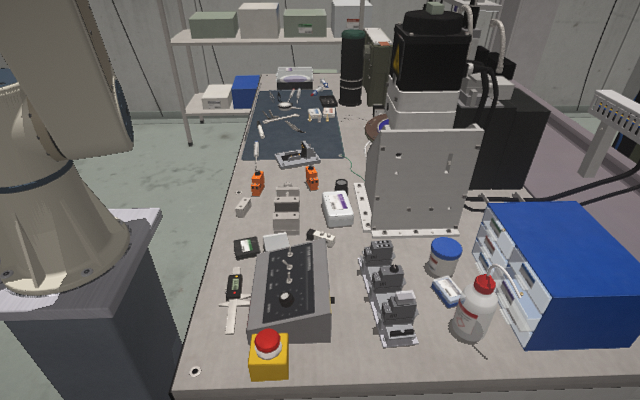

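The top view shows the rail with three modules at about (352–428, 155), the nest at (195, 218), and orange decoys at (246, 203) and (255, 257). In the side view the rail modules are at (378, 250), (388, 273) and (400, 302). I'll enlarge these.

Run:
```python
from h import *
t=load('top');s=load('side')
def c(d,u0,v0,w,h,W,H): return cv2.resize(d['image'][v0:v0+h,u0:u0+w,::-1],(W,H),interpolation=cv2.INTER_CUBIC)
a=np.hstack([c(t,340,135,100,45,400,180),c(s,350,230,75,120,400,180*1)]) 
r1=np.hstack([c(t,345,135,90,50,400,222),c(t,165,185,60,65,400,433)[:222*0+433][:222]]) if 0 else None
L=np.vstack([c(t,345,135,90,50,400,222),c(t,165,187,65,60,400,369)])
R=c(s,350,232,75,118,376,591)
cv2.imwrite('pics/crop1.png',np.hstack([L,R]))
# points
w=cloud(t)
np.set_printoptions(precision=3,suppress=True,linewidth=200)
print('rail z map (mm)');print((w[143:172:2,348:432:3,2]*1000).round(0))
print('xy',w[155,360,:],w[155,420,:],w[218,195])
```

```text
rail z map (mm)
[[ 0. -2. -1.  0. -2. -5. -1. -2. -3.  2.  0. -1.  0. 37. 73. 72. -3. -1. -2. -4. -1.  0. 75. 88. 81.  1.  0.  8.]
 [ 5. -3. -4. -5. -7. 73. 72. 69. -2. -3. -3.  1.  1. 62. 73. 69.  1.  1. -1. -5. -1. 42. 68. 87. 82. 26. 23. -1.]
 [-0.  1. -1.  4. -3. 77. 72. 72.  2.  2.  2.  4. -5. 60. 75. 82. 75. 22. 23. 23. 26. 38. 71. 86. 84. 24. 40. -0.]
 [-4. -1.  5. -1.  0. 73. 68. 73.  5. 10. 24. 31. 22. 54. 72. 80. 73. 23. 21. 29. 20. 33. 69. 82. 89. 85. 28. -1.]
 [-2.  4. 21. 23. 23. 71. 71. 77. 21. 27. 26. 23. 24. nan 72. 71. 70. 26. 23. 22. 23. 28. 64. 84. 82. 26. 36.  1.]
 [-2. 24. 34. 24. 27. 68. 74. 74. 26. 26. 23. 23. 27. 44. 73. 71. 77. 28. 25. 21. 23. 24. 66. 73. 75. 24. 36.  1.]
 [-3.  3. 36. 25. 24. 73. 71. 75. 25. 25. 21. 29. 29. 46. 74. 68. 71. 27. 23. 22. 22. 27. 58. 67. 71. 26. 32. -5.]
 [-2.  5. 39. 24. 24. 70. 71. 68. 24. 29. 25. 26. 24. 42. 71. 67. 65. 27. 26. 25. 24. 29. 60. 58. 59. 22. 35.  0.]
 [ 2.  1. 32. 24. 27. 59. 73. 70. 25. 32. 25. 22. 24. 30. 60. 54. 62. 20. 22. 22. 26. 23. 57. 56. 60. 27. 31. -1.]
 [-4. -5. 35. 23. 26. 59. 59. 58. 21. 20. 25. 22. 23. 29. 56. 52. 57. 26. 23. 24. 23. 24. 48. 49. 42. 28. -1. -3.]
 [-1. -1. 30. 23. 22. 54. 57. 56. 22. 25. 25. 26. 28. 28. 49. 45. 23. 26.  2.  2.  3.  3. 33. 34.  3.  7.  5.  0.]
 [-1. nan 34. 25. 25. 50. 47. 44. 25. 25. 18.  2.  3.  2. 33. 30.  4.  5.  2.  2.  8. 11.  7. -0.  7.  1.  4. -1.]
 [ 0.  3. 20.  2.  3.  3. 34.  3.  6.  7.  6.  6.  3. 10. 40.  2.  8. -1.  3. -7.  2. -2. -2. -0. -2.  1. -2.  3.]
 [ 1. -1.  1.  7.  3. 17. 40.  5.  1. -0. -1. -0.  3.  1. -2. -5. -2. -5. -1. -0. -1. -2. -6. -3. nan  4. -2. -4.]
 [ 2. -5.  2. -1. -5. -1. -5. -5. -3. -5.  1. -5. -1.  2. -2. -4.  0. -2. -2. -2. -4. -1. -1.  1. -1.  3.  0. -4.]]
xy [ 0.672 -0.071  0.024] [ 0.66  -0.228  0.071] [0.499 0.386 0.017]
```

View pics/crop1.png

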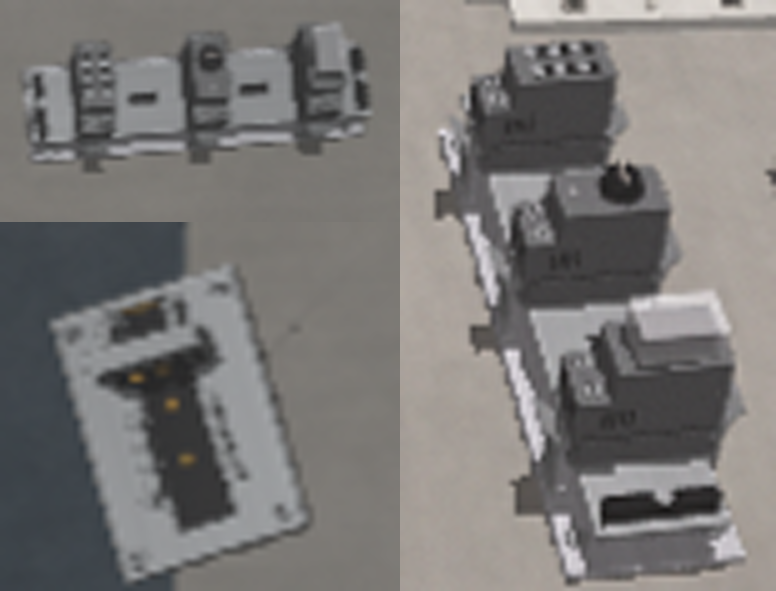

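Candidates in the top view are: terminal at (366, 150), flat with six screws; timer at (391, 150), with the round black dial at (392, 147); relay at (417, 150), with the pale block; and the orange look-alikes at (246, 203) and (255, 257). The middle one on the rail has the dial, and both crops confirm it. The nest's fence is at the upper left (185, 200) and its bed pins are at about (193.5, 217) and (196, 226).

```bash
cat > m.py <<'E'
from h import *
np.set_printoptions(precision=4,suppress=True,linewidth=160)
def rect(d,mask,h,name):
    n,l,st,_=cv2.connectedComponentsWithStats(mask.astype(np.uint8)); k=1+np.argmax(st[1:,4])
    v,u=np.nonzero(l==k); P=np.array([ray(d,a,b,h)[:2] for a,b in zip(u,v)],np.float32)
    r=cv2.minAreaRect(P*1000); print(name,r,len(P)); return P
def box(w,x0,x1,y0,y1,z0,z1): return (w[...,0]>x0)&(w[...,0]<x1)&(w[...,1]>y0)&(w[...,1]<y1)&(w[...,2]>z0)&(w[...,2]<z1)
t=load('top');w=cloud(t)
# average depth
ds=[arm.get_image('top') for _ in range(6)]
t['range_z']=np.median([d['range_z'] for d in ds],0); t['image']=np.mean([d['image'] for d in ds],0).astype(np.uint8)
np.savez('avg_top.npz',**t); w=cloud(t)
rect(t,box(w,.4,.6,.28,.48,.0065,.03),.012,'nest base')
# rail: pts 18..32 high
m=box(w,.55,.75,-.33,-.02,.017,.033); P=w[m][:,:2].astype(np.float32)*1000
print('rail top',cv2.minAreaRect(P))
m=box(w,.55,.75,-.19,-.11,.064,.09); print('timer top',cv2.minAreaRect(w[m][:,:2].astype(np.float32)*1000),m.sum()); rect(t,m,.073,'timer top ray')
for n,a,b in(('terminal',-.12,-.05),('relay',-.26,-.19)):
    m=box(w,.55,.75,a,b,.064,.1); print(n,cv2.minAreaRect(w[m][:,:2].astype(np.float32)*1000),m.sum())
hsv=cv2.cvtColor(t['image'],cv2.COLOR_RGB2HSV)
m=(hsv[...,0]>8)&(hsv[...,0]<30)&(hsv[...,1]>90); m[:190]=0;m[245:]=0;m[:,:165]=0;m[:,225:]=0
n,l,st,c=cv2.connectedComponentsWithStats(m.astype(np.uint8))
for k in range(1,n):
    g=l==k; v,u=np.nonzero(g); wt=hsv[v,u,1].astype(float); uu,vv=(u@wt)/wt.sum(),(v@wt)/wt.sum()
    print('gold',st[k,4],uu,vv,ray(t,uu,vv,.019),ray(t,uu,vv,.042))
g=t['image'][140:155,385:400].mean(-1).astype(int);print(g)
E
python3 m.py
```

```text
nest base ((496.68377685546875, 389.3315124511719), (123.97051239013672, 83.94793701171875), 17.68010902404785) 1227
rail top ((626.522705078125, -158.25119018554688), (136.05050659179688, 214.2776336669922), 5.474443435668945)
timer top ((622.2220458984375, -147.9898223876953), (142.6514892578125, 76.93254089355469), 1.8345729112625122) 220
timer top ray ((674.1150512695312, -152.56723022460938), (40.01205062866211, 22.87601089477539), 4.88624906539917) 126
terminal ((619.2548828125, -95.69291687011719), (138.914306640625, 46.99034118652344), 0.6108425855636597) 199
relay ((625.2517700195312, -221.789794921875), (61.3609504699707, 147.28985595703125), 89.73783874511719) 223
gold 2 186.50915750915752 212.0 [0.5158 0.4095 0.019 ] [0.513  0.4036 0.042 ]
gold 4 192.49780701754386 216.4188596491228 [0.5035 0.3927 0.019 ] [0.5009 0.3871 0.042 ]
gold 3 194.97289156626505 225.0 [0.4798 0.3852 0.019 ] [0.4777 0.3797 0.042 ]
[[119 119 119 120 120 120 120 119 119 119 120 120 121 120 120]
 [119 118 119 119 119 119 118 116 117 117 118 120 120 121 120]
 [119 115 111 111 110 108 102  99 104  97 105 119 121 121 121]
 [120 112 101 116 119 109 111 108 103 102 100 110 120 120 120]
 [119 101  81  96 106 103 100 100 100 101  94 103 119 119 119]
 [110  82  67  93 104  86  65  66  73  90  97 106 119 121 122]
 [ 97  63  58  88  91  62  58  63  58  72  94 103 116 129 141]
 [ 79  57  56  85  85  54  86 104  89  73  96 125 134 137 138]
 [ 73  55  55  78  77  52  55  53  51  50  89 127 139 139 138]
 [ 97  55  54  87  90  50  48  53  52  54  98 131 138 138 138]
 [109  55  55  87  96  69  56  51  60  78  96 122 139 142 142]
 [111  55  55  86 106  98  91  86  91 102 105 110 127 140 140]
 [111  56  56  80 102 105 105 104 103 102 102 108 127 138 138]
 [112  58  55  69  94 105 105 106 106 102 101 102 123 138 133]
 [114  59  54  60  88 106 105 118 117 102 102 108 128 119  73]]
```

Run:
```python
from m import rect,box
from h import *
t=load('avg_top') if 0 else dict(np.load('avg_top.npz'));w=cloud(t)
P=[]
for n,a,b,z0,z1,h in(('terminal',-.12,-.05,.064,.09,.073),('timer',-.19,-.11,.064,.09,.073),('relay top',-.26,-.19,.079,.1,.087)):
    rect(t,box(w,.64,.75,a,b,z0,z1),h,n)
rect(t,box(w,.6,.75,-.33,-.02,.0125,.1),.025,'rail all')
# dial in both views
for u,v in((391.7,148),(391.6,148.3)): print('dial top',ray(t,u,v,.081))
s=load('side'); ws=cloud(s)
m=box(ws,.6,.75,-.19,-.11,.0765,.1); v,u=np.nonzero(m); print('dial side px',u.mean(),v.mean(),len(u),ray(s,u.mean(),v.mean(),.079), ws[m].mean(0))
m=box(w,.5,.9,-.05,.3,.15,.5);p=w[m];print('tower min x',np.percentile(p[:,0],1),np.percentile(p[:,1],[1,99]))
rect(s,box(ws,.64,.75,-.19,-.11,.064,.0765),.073,'timer side')
rect(s,box(ws,.4,.6,.28,.48,.0065,.03),.012,'nest side')
```

```text
nest base ((496.7228088378906, 389.0904541015625), (124.04264831542969, 84.44036865234375), 17.685035705566406) 1233
rail top ((627.7297973632812, -158.11373901367188), (132.60174560546875, 214.2108154296875), 5.59526252746582)
timer top ((622.0877685546875, -149.8919677734375), (143.96844482421875, 77.18644714355469), 0.22012855112552643) 225
timer top ray ((673.99267578125, -152.5776824951172), (40.25783157348633, 22.87601089477539), 4.88624906539917) 127
terminal ((619.3778686523438, -95.68366241455078), (139.08047485351562, 47.11552047729492), 0.610313892364502) 197
relay ((623.8761596679688, -225.92617797851562), (61.6601676940918, 147.64141845703125), 86.57546997070312) 221
gold 2 186.5074074074074 212.0 [0.5158 0.4095 0.019 ] [0.513  0.4036 0.042 ]
gold 4 192.49563318777294 216.4170305676856 [0.5035 0.3927 0.019 ] [0.5009 0.3871 0.042 ]
gold 3 194.97289156626505 225.0 [0.4798 0.3852 0.019 ] [0.4777 0.3797 0.042 ]
[[119 119 119 120 120 120 120 119 119 119 120 120 120 121 120]
 [119 118 118 119 119 118 117 117 117 117 117 120 120 120 120]
 [119 115 111 111 110 108 102  99 103  9
[... 957 characters left out ...]
, 22.87601089477539), 4.88624906539917) 127
relay top ((681.9578857421875, -221.84918212890625), (30.948780059814453, 19.328821182250977), 4.524317741394043) 85
rail all ((673.1026611328125, -153.30953979492188), (72.03694915771484, 213.89422607421875), 4.5597405433654785) 1465
dial top [ 0.6773 -0.1498  0.081 ]
dial top [ 0.6764 -0.1495  0.081 ]
dial side px 394.2 267.0 30 [ 0.6782 -0.1534  0.079 ] [ 0.6784 -0.1529  0.0785]
tower min x 0.6769579308934383 [0.0374 0.2801]
timer side ((673.0022583007812, -157.58901977539062), (41.60832214355469, 27.835460662841797), 3.93798828125) 234
nest side ((495.5211181640625, 389.41754150390625), (123.678466796875, 103.72199249267578), 17.7841796875) 533
```

>>> {"op": "servo_tool", "data": {
  "deltas": [
    [[0.0307, 0.0291, -0.002, 0, 0, -0.195], [0.0307, 0.0291, -0.002, 0, 0, -0.195], [0.0307, 0.0291, -0.002, 0, 0, -0.195], [0.0307, 0.0291, -0.002, 0, 0, -0.195], [0.0307, 0.0291, -0.002, 0, 0, -0.195], [0.0307, 0.0291, -0.002, 0, 0, -0.195], [0.0307, 0.0291, -0.002, 0, 0, -0.195], [0.0307, 0.0291, -0.002, 0, 0, -0.195], [0.0307, 0.0291, -0.002, 0, 0, -0.195], [0.0307, 0.0291, -0.002, 0, 0, -0.195], [0.0307, 0.0291, -0.002, 0, 0, -0.195], [0.0307, 0.0291, -0.002, 0, 0, -0.195], [0.0307, 0.0291, -0.002, 0, 0, -0.195], [0.0307, 0.0291, -0.002, 0, 0, -0.195], [0.0307, 0.0291, -0.002, 0, 0, -0.195], [0, 0, 0, 0, 0, 0], [0, 0, 0, 0, 0, 0]]
  ],
  "claw": 0.045
}}

```text
clock: 2.82
eef_pos: [0.6679, -0.1531, 0.3744]
ee_rot: [[0.996, 0.084, -0.001], [0.084, -0.996, -0.0], [-0.001, 0.0, -1.0]]
wrist_force: [-0.8, -1.0, 0.2]
opening: 0.0448
finger_force: 0.0
```

>>> {"op": "servo_tool", "data": {
  "deltas": [
    [[0, 0, -0.02, 0, 0, 0], [0, 0, -0.02, 0, 0, 0], [0, 0, -0.02, 0, 0, 0], [0, 0, -0.02, 0, 0, 0], [0, 0, -0.02, 0, 0, 0], [0, 0, -0.02, 0, 0, 0], [0, 0, -0.02, 0, 0, 0], [0, 0, -0.01, 0, 0, 0], [0, 0, -0.009, 0, 0, 0], [0, 0, 0, 0, 0, 0]]
  ]
}}

```text
clock: 4.08
eef_pos: [0.6681, -0.153, 0.2152]
ee_rot: [[0.997, 0.083, -0.001], [0.083, -0.997, 0.0], [-0.001, -0.0, -1.0]]
wrist_force: [-0.4, -0.2, 0.8]
opening: 0.0448
finger_force: 0.0
```

Run:
```python
from h import *
s=shot('side');t=shot('top')
a=cv2.resize(s['image'][190:340,320:440,::-1],(480,600),interpolation=cv2.INTER_CUBIC)
b=cv2.resize(t['image'][110:190,360:430,::-1],(320,366),interpolation=cv2.INTER_CUBIC)
c=np.zeros((600,800,3),np.uint8);c[:,:480]=a;c[:366,480:]=b
cv2.imwrite('pics/grasp.png',c)
```

```text
(no output)
```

View pics/grasp.png

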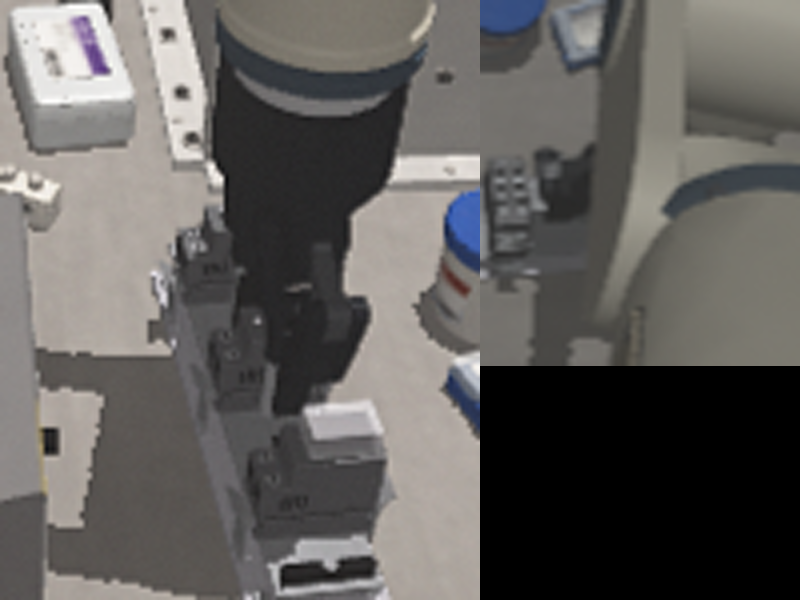

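The crop shows the near finger at about (300, 370) beside the timer at (240, 360). It is clear of the relay at (320, 470), so I'm closing.

>>> {"op": "servo_tool", "data": {
  "deltas": [
    [[0, 0, 0, 0, 0, 0], [0, 0, 0, 0, 0, 0], [0, 0, 0, 0, 0, 0], [0, 0, 0, 0, 0, 0], [0, 0, 0, 0, 0, 0], [0, 0, 0, 0, 0, 0]]
  ],
  "claw": 0.0
}}

```text
clock: 4.92
eef_pos: [0.6686, -0.153, 0.2165]
ee_rot: [[0.997, 0.083, 0.001], [0.083, -0.997, -0.0], [0.001, 0.0, -1.0]]
wrist_force: [-0.1, 0.3, 6.0]
opening: 0.0211
finger_force: 59.4
```

>>> {"op": "servo_tool", "data": {
  "deltas": [
    [[0, 0, 0.002, 0, 0, 0], [0, 0, 0.003, 0, 0, 0], [0, 0, 0.003, 0, 0, 0], [0, 0, 0.003, 0, 0, 0], [0, 0, 0.003, 0, 0, 0], [0, 0, 0.003, 0, 0, 0], [0, 0, 0.005, 0, 0, 0], [0, 0, 0.01, 0, 0, 0], [0, 0, 0.015, 0, 0, 0], [0, 0, 0.02, 0, 0, 0], [0, 0, 0.02, 0, 0, 0], [0, 0, 0.02, 0, 0, 0], [0, 0, 0.02, 0, 0, 0], [0, 0, 0, 0, 0, 0]]
  ]
}}

```text
clock: 6.68
eef_pos: [0.6688, -0.1531, 0.3451]
ee_rot: [[0.997, 0.083, 0.004], [0.083, -0.997, -0.001], [0.003, 0.001, -1.0]]
wrist_force: [-0.0, 0.4, -1.6]
opening: 0.0209
finger_force: 59.7
```

Run:
```python
from h import *
s=shot('side');t=shot('top')
a=cv2.resize(s['image'][170:340,320:440,::-1],(424,600),interpolation=cv2.INTER_CUBIC)
cv2.imwrite('pics/lift.png',a)
o=arm.observe();print(o['eef_pos'],o['ee_rot'],o['joint_positions'],o['wrist_force'],o['moment'])
```

```text
[ 0.66803136 -0.15292219  0.34254741] [[ 9.96510449e-01  8.34678913e-02 -1.87748421e-04]
 [ 8.34679010e-02 -9.96510465e-01  4.40505846e-05]
 [-1.83416457e-04 -5.95678345e-05 -9.99999981e-01]] [-1.30191078e+01  2.88099180e+01  8.86625917e+01  4.02315425e-05
  6.25385395e+01  7.21929449e+01] [-0.12191415 -0.15078865 -1.06447274] [0.02399882 0.01322421 0.00835138]
```

View pics/lift.png

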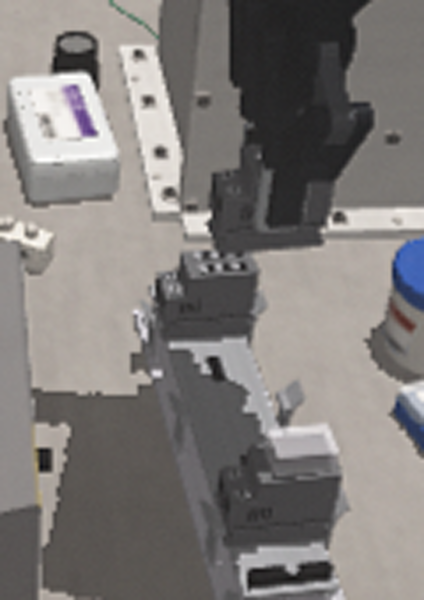

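Run:
```python
from h import *
s=load('side');w=cloud(s);np.set_printoptions(precision=4,suppress=True,linewidth=180)
yaw=np.deg2rad(4.8);ex=np.array([np.cos(yaw),np.sin(yaw),0]);ey=np.array([-np.sin(yaw),np.cos(yaw),0])
g=np.array([.668,-.1529,0])
q=np.stack([(w-g)@ex,(w-g)@ey,w[...,2]],-1)
m=(abs(q[...,0])<.06)&(abs(q[...,1]+.011)<.008)&(q[...,2]>.1)&(q[...,2]<.19)
v,u=np.nonzero(m);print(u.min(),u.max(),v.min(),v.max(),len(u))
# cast rays on side plane ey.(p-g)=-.0105
K=s['K'];c=s['pose'][:3,3]
def pl(u,v):
    r=s['pose'][:3,:3]@np.array([(u-K[0,2])/K[0,0],(v-K[1,2])/K[1,1],1.]);k=(-.011-(c-g)@ey)/(r@ey);p=c+k*r
    return (p-g)@ex,p[2]
for uu in range(380,416,4):
    vs=v[u==uu]
    if len(vs): print(uu,vs.max(),pl(uu,vs.max()+.5), q[vs.max(),uu])
for vv in (228,232,236):
    us=u[v==vv]; print(vv,us.min(),us.max(),pl(us.min()-.5,vv),pl(us.max()+.5,vv))
print(s['image'][222:246:2,374:418:2].mean(-1).astype(int))
```

```text
380 414 221 241 434
380 238 (np.float64(-0.026241741825795577), np.float64(0.15867240618253253)) [-0.0244 -0.0055  0.1548]
384 241 (np.float64(-0.01875140450383368), np.float64(0.15133537425051008)) [-0.0191 -0.0116  0.153 ]
388 241 (np.float64(-0.011885404131836102), np.float64(0.15060630868726183)) [-0.0123 -0.0118  0.1525]
392 240 (np.float64(-0.005257083237170431), np.float64(0.15210362985654924)) [-0.0059 -0.0123  0.1544]
396 240 (np.float64(0.001641816644453972), np.float64(0.1513749056025357)) [ 0.0014 -0.0112  0.1527]
400 240 (np.float64(0.008564796370541911), np.float64(0.15064363781738016)) [ 0.0084 -0.0112  0.1519]
404 239 (np.float64(0.015206089247132187), np.float64(0.15214560774843577)) [ 0.0146 -0.012   0.1542]
408 239 (np.float64(0.02216227153060236), np.float64(0.15141468359150212)) [ 0.0216 -0.0119  0.1533]
412 234 (np.float64(0.02748070369936727), np.float64(0.16177314911960516)) [ 0.0276 -0.0105  0.1624]
228 381 413 (np.float64(-0.027617765910544823), np.float64(0.18108735679961213)) (np.float64(0.02793045372628942), np.float64(0.1755954058742853))
232 381 412 (np
[... 672 characters left out ...]
9  58  49  89 100  37  42  41  42  41  81  68  68  73 131  83]
 [224 227 193  60  64  66  69  61  62  89  95  38  43  41  41  43  73  63  64 125 103  85]
 [223 226 214  62  64  68  66  60  53  82 103  60  64  73  74  68  72  70  90 151 221 218]
 [172 170 176  58  69  70  69  67  65  64  67  67  66  68  68  68  67  66  81 131 128 125]
 [140 137 137 101  67  69  70  69  68  68  67  68  68  67  66  65  64  64  62 177 173 174]
 [164 163 160 126  68  67  67  68  71  78  85  95  95 110 128 126 149 177 177 172 170 170]
 [130 164  50 180  53 118 102  78 126 172 170 167 170 170 168 166 168 167 170 170 171 170]
 [118 126 116 115 126  91 141  67 120 138 165 168 166 170 169 166 166 170 172 172 173 172]]
```

The side view shows the timer lifted and level, with its underside edge at about row 239 (z = 0.151). The terminal and relay are still on the rail. Next I carry it round on the robot's side of the tower.

>>> {"op": "servo_tool", "data": {
  "deltas": [
    [[-0.01, 0, 0, 0, 0, 0], [-0.02, 0.004, 0, 0, 0, 0], [-0.03, 0.01, 0, 0, 0, 0], [-0.03, 0.01, 0, 0, 0, 0], [-0.03, 0.01, 0, 0, 0, 0], [-0.03, 0.01, 0, 0, 0, 0], [-0.03, 0.01, 0, 0, 0, 0], [-0.02, 0.01, 0, 0, 0, 0], [0, 0.02, 0, 0, 0, 0.1], [0, 0.03, 0, 0, 0, 0.2], [0, 0.03, 0, 0, 0, 0.2], [0, 0.03, 0, 0, 0, 0.2], [0, 0.03, 0, 0, 0, 0.2], [0, 0.03, 0, 0, 0, 0.2], [0, 0.03, 0, 0, 0, 0.2], [0, 0.03, 0, 0, 0, 0.2], [0, 0.03, 0, 0, 0, 0.2], [0, 0.03, 0, 0, 0, 0.2], [0, 0.03, 0, 0, 0, 0.2], [0, 0.03, 0, 0, 0, 0.2]]
  ]
}}

```text
clock: 9.28
eef_pos: [0.4674, 0.2615, 0.3419]
ee_rot: [[0.96, 0.281, -0.001], [0.281, -0.96, -0.001], [-0.002, 0.0, -1.0]]
wrist_force: [0.2, -1.2, -1.3]
opening: 0.0213
finger_force: 59.6
```

>>> {"op": "servo_tool", "data": {
  "deltas": [
    [[0.003, 0.03, 0, 0, 0, 0.2], [0.004, 0.03, 0, 0, 0, 0.1], [0.004, 0.03, 0, 0, 0, 0.08], [0.004, 0.024, 0, 0, 0, 0], [0, 0.01, 0, 0, 0, 0], [0, 0, 0, 0, 0, 0], [0, 0, 0, 0, 0, 0], [0, 0, 0, 0, 0, 0]]
  ]
}}

```text
clock: 10.28
eef_pos: [0.4832, 0.3842, 0.3427]
ee_rot: [[0.95, 0.311, -0.0], [0.311, -0.95, -0.0], [-0.0, 0.0, -1.0]]
wrist_force: [0.1, 0.7, -1.4]
opening: 0.0211
finger_force: 59.6
```

Run:
```python
from h import *
o=arm.observe();print(o['clock'],o['eef_pos'],np.degrees(np.arctan2(o['ee_rot'][1,0],o['ee_rot'][0,0])),o['wrist_force'])
s=shot('side');a=cv2.resize(s['image'][60:190,230:370,::-1],(646,600),interpolation=cv2.INTER_CUBIC);cv2.imwrite('pics/over.png',a)
```

```text
10.275 [0.4831949  0.3842358  0.34271828] 18.149470581611176 [ 0.08343242  0.65546614 -1.3690376 ]
```

View pics/over.png

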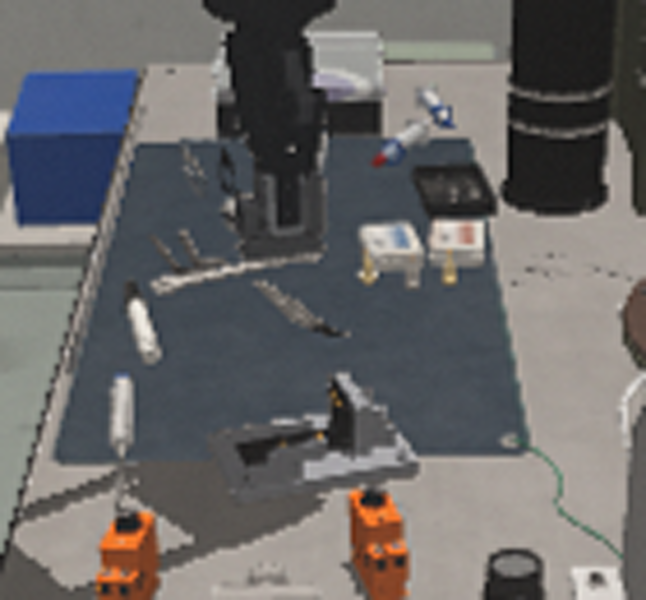

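The view shows the module held above the nest (crop 285, 240), with the nest clear below at (310, 450). Descending to just above the cheeks.

>>> {"op": "servo_tool", "data": {
  "deltas": [
    [[0, 0, -0.015, 0, 0, -0.09], [0, 0, -0.02, 0, 0, 0], [0, 0, -0.02, 0, 0, 0], [0, 0, -0.02, 0, 0, 0], [0, 0, -0.02, 0, 0, 0], [0, 0, -0.015, 0, 0, 0], [0, 0, -0.01, 0, 0, 0], [0, 0, 0, 0, 0, 0], [0, 0, 0, 0, 0, 0], [0, 0, 0, 0, 0, 0]]
  ]
}}

```text
clock: 11.58
eef_pos: [0.4835, 0.3852, 0.2234]
ee_rot: [[0.952, 0.305, 0.001], [0.305, -0.952, 0.001], [0.001, -0.0, -1.0]]
wrist_force: [-0.4, 0.3, -1.9]
opening: 0.0209
finger_force: 59.6
```

Run:
```python
from h import *
o=arm.observe();print(o['clock'],o['eef_pos'],np.degrees(np.arctan2(o['ee_rot'][1,0],o['ee_rot'][0,0])),o['wrist_force'])
s=shot('side');t=shot('top');b=cv2.resize(s['image'][125:172,268:328,::-1],(600,470),interpolation=cv2.INTER_CUBIC);cv2.imwrite('pics/near.png',b)
```

```text
11.575 [0.48345073 0.3852368  0.22340858] 17.73765813716623 [-0.44977313  0.31228392 -1.89067795]
```

View pics/near.png

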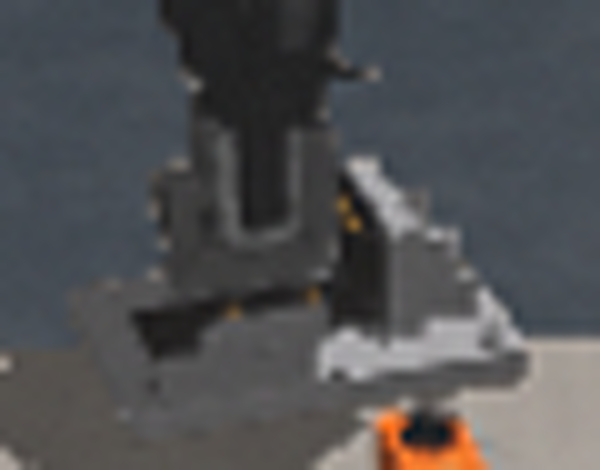

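The crop shows the module about 1 cm over the bed, squared up to the fence face (345, 250), with the bed pins at (233, 310) and (312, 293) under its centre line. Lowering between the cheeks.

>>> {"op": "servo_tool", "data": {
  "deltas": [
    [[0, 0, -0.003, 0, 0, 0], [0, 0, -0.003, 0, 0, 0], [0, 0, -0.003, 0, 0, 0], [0, 0, -0.002, 0, 0, 0], [0, 0, -0.001, 0, 0, 0], [0, 0, 0, 0, 0, 0], [0, 0, 0, 0, 0, 0], [0, 0, 0, 0, 0, 0]]
  ]
}}

```text
clock: 12.68
eef_pos: [0.4832, 0.385, 0.2108]
ee_rot: [[0.952, 0.305, 0.0], [0.305, -0.952, 0.0], [0.0, -0.0, -1.0]]
wrist_force: [-0.1, -0.0, -1.4]
opening: 0.0211
finger_force: 59.6
```

>>> {"op": "servo_tool", "data": {
  "deltas": [
    [[0.0019, 0.0006, -0.001, 0, 0, 0], [0.0019, 0.0006, -0.001, 0, 0, 0], [0.0019, 0.0006, -0.001, 0, 0, 0], [0.0019, 0.0006, -0.001, 0, 0, 0], [0, 0, 0, 0, 0, 0], [0, 0, 0, 0, 0, 0]]
  ]
}}

```text
clock: 13.42
eef_pos: [0.4908, 0.3875, 0.2076]
ee_rot: [[0.952, 0.305, -0.0], [0.305, -0.952, 0.0], [-0.0, -0.0, -1.0]]
wrist_force: [-5.2, -1.9, 11.0]
opening: 0.0211
finger_force: 61.3
```

>>> {"op": "servo_tool", "data": {
  "deltas": [
    [[0.001, 0.0003, 0, 0, 0, 0], [0.001, 0.0003, 0, 0, 0, 0], [0, 0, 0, 0, 0, 0], [0, 0, 0, 0, 0, 0]]
  ]
}}

```text
clock: 13.92
eef_pos: [0.4921, 0.388, 0.2075]
ee_rot: [[0.953, 0.305, -0.002], [0.305, -0.953, -0.001], [-0.002, 0.0, -1.0]]
wrist_force: [-9.0, -2.4, 15.1]
opening: 0.0215
finger_force: 62.0
```

>>> {"op": "servo_tool", "data": {
  "deltas": [
    [[0.001, 0.0003, 0, 0, 0, 0], [0.001, 0.0003, 0, 0, 0, 0], [0, 0, 0, 0, 0, 0], [0, 0, 0, 0, 0, 0]]
  ]
}}

```text
clock: 14.42
eef_pos: [0.4927, 0.3882, 0.2075]
ee_rot: [[0.953, 0.304, -0.006], [0.304, -0.953, -0.002], [-0.006, 0.001, -1.0]]
wrist_force: [-16.6, -3.6, 21.3]
opening: 0.021
finger_force: 62.8
```

>>> {"op": "servo_tool", "data": {
  "deltas": [
    [[-0.0005, -0.0002, 0.0005, 0.01, -0.033, 0], [-0.0005, -0.0002, 0.0005, 0.01, -0.033, 0], [0, 0, 0, 0, 0, 0], [0, 0, 0, 0, 0, 0]]
  ]
}}

```text
clock: 14.92
eef_pos: [0.4918, 0.3879, 0.2075]
ee_rot: [[0.953, 0.304, 0.0], [0.304, -0.953, -0.001], [0.0, 0.001, -1.0]]
wrist_force: [-14.3, -0.8, 11.8]
opening: 0.0215
finger_force: 61.4
```

Run:
```python
from h import *
np.set_printoptions(precision=4,suppress=True)
s=shot('side')
o=arm.observe();print(o['clock'],o['eef_pos'],o['ee_rot'],o['wrist_force'],o['moment'])
b=cv2.resize(s['image'][125:172,268:328,::-1],(780,600),interpolation=cv2.INTER_CUBIC);cv2.imwrite('pics/press.png',b)
```

```text
14.975 [0.4918 0.3879 0.2075] [[ 0.9525  0.3044  0.0003]
 [ 0.3044 -0.9525 -0.0005]
 [ 0.0001  0.0006 -1.    ]] [-13.2135  -1.3174  11.4297] [-0.0362  2.214   0.0273]
```

View pics/press.png

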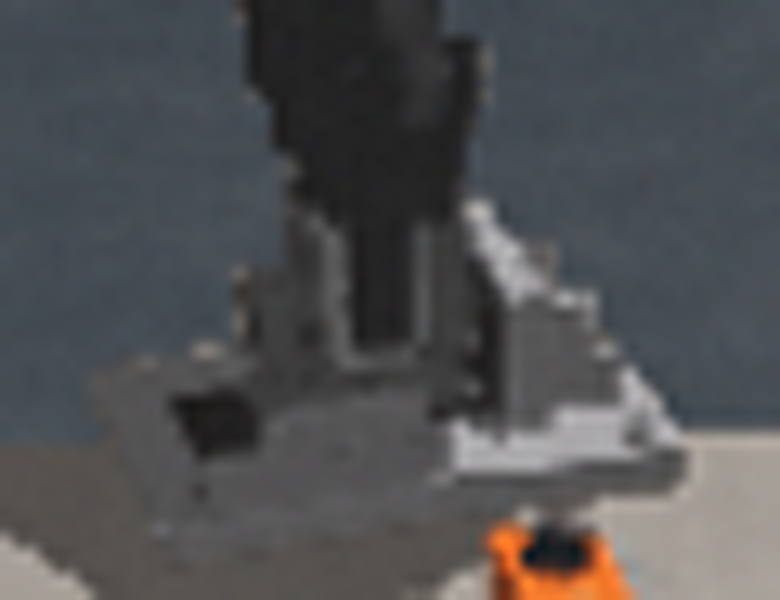

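The crop shows the module flat on the bed, with no light gap beneath it, and its contact end against the fence (450–490, 350). It is level and pressed with 13 N forward and 12 N down. I'll trim the balance slightly towards the fence and settle.

>>> {"op": "servo_tool", "data": {
  "deltas": [
    [[0.0004, 0.0005, -0.0, 0, 0, 0], [0.0002, 0.0001, 0, 0, 0, 0], [0, 0, 0, 0, 0, 0], [0, 0, 0, 0, 0, 0], [0, 0, 0, 0, 0, 0], [0, 0, 0, 0, 0, 0]]
  ]
}}

```text
clock: 15.72
eef_pos: [0.492, 0.3881, 0.2075]
ee_rot: [[0.953, 0.304, -0.001], [0.304, -0.953, -0.002], [-0.001, 0.001, -1.0]]
wrist_force: [-16.2, -2.5, 14.5]
opening: 0.0212
finger_force: 61.8
```

Run:
```python
from h import *
np.set_printoptions(precision=4,suppress=True)
o=arm.observe();print(o['clock'],o['eef_pos'],o['ee_rot'],o['moment'],o['wrist_force'])
f=o['wrist_force'];a=np.deg2rad(17.7);print('nest fx,fy',f[0]*np.cos(a)+f[1]*np.sin(a),-f[0]*np.sin(a)+f[1]*np.cos(a))
t=shot('top');s=shot('side');w=cloud(s)
m=(abs(w[...,0]-.668)<.05)&(w[...,2]>.06)&(w[...,2]<.1)
for y0 in(-.083,-.153,-.222): print(y0,(m&(abs(w[...,1]-y0)<.025)).sum())
```

```text
15.725 [0.492  0.3881 0.2075] [[ 0.9526  0.3043 -0.0009]
 [ 0.3043 -0.9526 -0.0016]
 [-0.0013  0.0012 -1.    ]] [-0.3822  2.4822 -0.0145] [-16.1582  -2.4761  14.5378]
nest fx,fy -16.146091047825216 2.553771088508044
-0.083 247
-0.153 0
-0.222 457
```

```bash
python3 -c "
from plant import arm
print(arm.job_done())"
```

```text
the job is handed in; nothing more can be done
None
```

I handed the job in with the timer module still gripped and pressed level onto the bed and against the fence at about 16 N each way. Its position matches the expected seat, but I had no direct reading of the four pins. The push was trimmed in small steps after first contact, and the other two modules are still on the rail.

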